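# Stand the rinsed lint screen in the drying rack

### The job

The dryer's rinsed lint screen, the one with the handle, is leaning against the white screw-top tub. Pick it up and stand it in the one free slot of the sloping wooden rack, between the other filters: handle up, centred on both rows of dowels, lowered gently until it is right down on its seat, then let go. Leave the other filters standing as they are and do not knock the tub or the things around about.

Things in the scene. Friction and masses are not known exactly. Their poses are not given: they have to be found in the camera images.
- screen_center (a point): Middle of the lint screen: flat white frame with steel mesh, 120 mm wide, 6 mm thick, 140 mm high, plus a block handle on mid top edge: 178 mm in all, 0.09 to 0.18 kg. The point is 89 mm above the bottom edge. z runs from bottom edge to handle, y along the width, x through the thickness. Starts on the board, leaning 22 degrees from vertical on the tub's far edge. Front and back are alike.
- screen_grip (a point): Centre of the lint screen's handle, 71 mm along the screen's +z from its middle; same axes. The handle is a white block 70 mm wide (y), 14 mm thick (x) and 36 mm high (z), clear of the tub. At the start z leans back towards the tub, roughly towards the robot (world -x within 15 degrees), x points away from the robot and up.
- free_slot (a point): Middle of the free slot's seat (one of the three inner slots). z runs up along the slot and leans 30 degrees from vertical, roughly towards the robot; x across the slot, away from the robot and up; y along the slot. Dowels at y = +-40 mm leave 10.8 mm clear (x = +-5.4) and reach z = 85 mm. The seat is square to z: with the screen home, its middle is at z = 89 mm, resting against the -x dowels.
- rack: Wooden plate rack, fixed, in a white drip tray 200 x 165 mm, rim 14 mm high. Two rows of six 10 mm dowels, 24 mm apart along x, leaning 30 degrees from vertical towards -x, make five slots at x = -48, -24, 0, 24, 48 mm; seats 42 mm above the board, dowel tips 116 mm. All slots but one hold filters without handles. Origin: centre of the tray's underside; y along a slot, z up.
- tub: White square plastic detergent tub with a round screw-top lid, 1.1 kg, loose: body 120 x 120 mm, 85 mm high; lid 96 mm across, its top at 105 mm. Origin: centre of the underside, z up. The screen leans on the top edge of its +x face.
- filter_a: Filter frame with grey mesh, no handle, 122 mm wide, 98 mm high, 6 mm thick, loose in the end slot at the rack's x = -48 mm. Origin: middle of that slot's seat; axes like those of the free slot.
- filter_b: Pleated filter frame, no handle, 112 mm wide, 92 mm high, 8 mm thick, loose in one of the inner slots. Origin: middle of its slot's seat; axes like those of the free slot.
- filter_c: Foam filter frame, no handle, 118 mm wide, 100 mm high, 7 mm thick, loose in one of the inner slots. Origin: middle of its slot's seat; axes like those of the free slot.
- filter_d: Filter frame with grey mesh, no handle, 126 mm wide, 95 mm high, 6 mm thick, loose in the end slot at the rack's x = +48 mm. Origin: middle of that slot's seat; axes like those of the free slot.
- spray: Closed blue spray bottle, 72 mm across, 215 mm high, standing beyond the rack and tub. Origin: centre of the underside.
- peg_dish: Round white ceramic dish with wooden clothes pegs, 100 mm across, 34 mm high, on the robot's side of rack and tub. Origin: centre of the underside.
- scoop: Aluminium scoop lying on the board, 180 mm long, 60 mm wide, 38 mm high, on the far left. Origin: on the underside, below the end of its handle; the bowl points left, away from the middle.
- hanger: Folded white plastic hanger with a yellow spring clip on it, lying on the board, 280 mm long, 20 mm high, on the far right. Origin: on the underside, at the end of its arms nearest the middle; its hook is to the right.
Mind the look-alikes: they are no part of the job. What is shaped like the part that bears screen_center but purple or yellow is not meant.

How it is judged (in metres and radians):
On the way, in this order (a step that is already met when the one before it is completed fails the run):
1. the screen is lifted clear of the board and tub, held in the fingers (height (world z) of screen_center above 0.14 m and contact force between the fingers and screen above 1 N), for 0.2 s.
2. the screen is right down in the free slot (z of screen_center in the frame of free_slot between 0.083 and 0.095 m and x of screen_center in the frame of free_slot between -0.008 and 0.008 m and y of screen_center in the frame of free_slot between -0.018 and 0.018 m and angle between the z axis of screen_center and the z axis of free_slot, either way round below 0.12 rad and angle between the y axis of screen_center and the y axis of free_slot, either way round below 0.12 rad and angle between screen_center's own z axis and vertical below 0.9 rad), for 0.2 s.
At the end, for the whole second after the job is handed in: Screen handle up in the free slot, on its seat within 6 mm, its middle within 8 mm of the slot's mid-plane and 18 mm of mid-slot along it, in line within 7 degrees, let go, at rest. Other filters within 12 mm, and tub, spray bottle, dish, scoop and hanger within 30 mm, of where they were (all of step 2 and linear speed of screen below 0.02 m/s and contact force between the fingers and screen below 0.05 N and distance of each of filter_a, filter_b, filter_c, filter_d from where it was at the start of the episode below 0.012 m and distance of each of tub, spray, peg_dish, scoop, hanger from where it was at the start of the episode below 0.03 m); the robot touches nothing.
It fails at once if another filter in the rack is moved more than 12 mm (distance of any of filter_a, filter_b, filter_c, filter_d from where it was at the start of the episode above 0.012 m).
It fails at once if the tub, spray bottle, peg dish, scoop or hanger is knocked more than 30 mm (distance of any of tub, spray, peg_dish, scoop, hanger from where it was at the start of the episode above 0.03 m).
It fails at once if the screen is dropped or thrust into the rack (faster than 0.5 m/s when within about 110 mm of its seat) (distance between screen_center and free_slot below 0.2 m and linear speed of screen above 0.5 m/s).
It also fails if it takes over 45 s, if anything falls off the work surface, if the arm or the gripper's body presses on something with over 40 N, if the wrist force passes 120 N, or if a joint passes its speed limit or range.

### The arm

A 6-joint arm with a two-finger parallel gripper is mounted at the origin on the work surface. World frame = base frame: x ahead of the robot, y to its left, z up, the work surface at z = 0. Lengths are in m, angles in degrees, forces in N, time in s.
With the tool pointing down it reaches from about 0.325 to 0.85 m from the base axis. Payload 15.5 kg.
Tool frame: the origin (TCP) lies at the very end of the fingers, on their centre line; the grasp point (between the pads) lies arm.grip_depth behind it (arm.grip_depth is the distance from the TCP to the grasp point, in m); z points along the fingers, y is the line along which they close (so a half turn about z gives the same grasp; the last joint's range is limited). The gripper opens to 91 mm and grips with 3 to 60 N. Pads are 32 mm wide; open, the fingers measure 118 mm over their backs; the gripper's body (76 mm by 178 mm) begins 60 mm behind the grasp point.
Start: joints at [60.59, 28.281, 77.091, -0, 74.628, -5.472], TCP at [0.254, 0.571, 0.214] pointing down, gripper open.
Joint ranges: [-166.48, 166.48], [-47.26, 123.95], [12.59, 153.08], [-70.14, 250.14], [6.76, 159.57], [-176.63, 176.63]. Speed limits (degrees/s): [108.29, 108.29, 147.25, 172.46, 172.46, 172.46].

### API

Orientations are given as a 3x3 rotation matrix whose columns are the frame's x, y, z axes.
In Python, from rig import arm gives the robot as it stands. Calls block until the motion is done:
- arm.move_to(position, orientation): joint-space move of the TCP to a pose.
- arm.move_l(position, orientation=None, feed=0.15): straight line of the TCP; orientation=None keeps the orientation; feed is the mean speed in m/s.
- arm.move_joints(angles): joint-space move.
- arm.grip(opening): finger opening in m; the grip force is fixed at half the most; returns when the fingers have stopped.
- arm.sleep(seconds).
- arm.solve_ik(position, orientation): joint angles nearest the present ones, or None.
- arm.snapshot(name): name is "scene" or "side" or "wrist"; returns the picture (420x560x3 uint8, red, green, blue); there is no depth.
- arm.get_calibration(name): a dict with "intrinsics" (3x3 intrinsics, pixels), "cam_to_world" (4x4, takes a point from camera to world coordinates). Camera axes: x right, y down, z forward; pixel columns grow to the right and rows downward; lengths in m; the calibration is good to about 2 mm. A picture is of the moment at which its call begins: read the wrist's pose just before it. get_calibration takes no time and is no camera call; for the wrist camera it gives the pose at the moment of the call.
A pose or a line that the arm cannot do raises arm.Unreachable and nothing moves.
- arm.sign_off(): hands the job in; it is judged then, once.
Readings, each from a call of its own:
- arm.current_t(): time.
- arm.current_joint_positions(): joint angles.
- arm.current_dq(): joint speeds.
- arm.current_tau(): joint torques, N m.
- arm.current_ee_pos(): TCP position.
- arm.current_tool_rot(): TCP orientation.
- arm.current_force(): force on the tool from outside, world axes, zero at the start.
- arm.current_torque(): the same for the moment, N m.
- arm.current_width(): finger opening in m.
- arm.current_grasp_force(): force on a finger pad.
Only numpy, scipy, OpenCV 4.12 (cv2) and the standard library are available. Lean on these libraries where they do the work, as an engineer would, in place of code of your own. Each camera call takes 0.05 s, during which the arm holds its last target. There are 200 camera calls.

## Working session

There is one attempt and no reset: what is moved stays moved. The work goes in short steps, each a Python script; the robot and the scene stay as the last script left them, time stands still between calls to the robot, and variables do not carry over. Pictures are saved under pics/ and viewed, at most 10 in all, crops included, and the job is handed in when it is done.

```bash
mkdir -p pics
python3 - <<'E'
from rig import arm
import cv2, numpy as np
for n in ("scene","side"):
    im=arm.snapshot(n); cv2.imwrite(f"pics/{n}0.png",im[:,:,::-1])
    c=arm.get_calibration(n); print(n,np.round(c["intrinsics"],1).tolist(),np.round(c["cam_to_world"],4).tolist())
print(arm.grip_depth, arm.current_t())
E
```

```text
scene [[401.4, 0.0, 284.4], [0.0, 401.4, 203.8], [0.0, 0.0, 1.0]] [[0.875, 0.3105, -0.3714, 1.0089], [0.484, -0.5755, 0.6591, -0.7253], [-0.0091, -0.7565, -0.6539, 0.9765], [0.0, 0.0, 0.0, 1.0]]
side [[398.3, 0.0, 278.0], [0.0, 398.3, 213.7], [0.0, 0.0, 1.0]] [[0.9711, -0.1864, 0.1489, 0.3107], [-0.2383, -0.724, 0.6473, -0.6779], [-0.0129, -0.6641, -0.7475, 1.0972], [0.0, 0.0, 0.0, 1.0]]
0.0188 0.1
```

View pics/scene0.png

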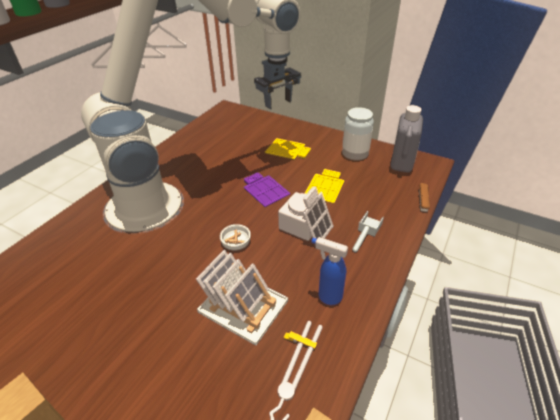

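View pics/side0.png

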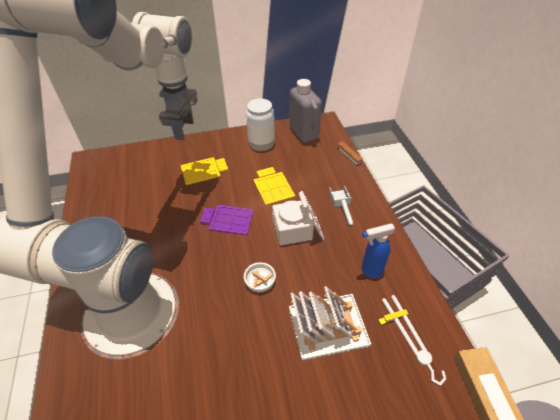

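The candidates for the screen are yellow (scene 290,148 and 327,186), purple (266,189) and white, leaning on the tub (317,213; side 311,217). Only the white one fits: it leans on the tub's far face and has a handle. The rack is at about scene (243,295), side (328,322). I'll enlarge these areas to confirm.

```bash
cat > h.py <<'E'
import numpy as np, cv2
from rig import arm
class Cam:
    def __init__(s,n):
        c=arm.get_calibration(n); s.K=np.array(c["intrinsics"]); s.T=np.array(c["cam_to_world"])
    def ray(s,uv):
        d=s.T[:3,:3]@np.linalg.solve(s.K,[*uv,1]); return s.T[:3,3],d/np.linalg.norm(d)
    def plane(s,uv,z):
        o,d=s.ray(uv); return o+d*(z-o[2])/d[2]
    def proj(s,p):
        q=s.K@(s.T[:3,:3].T@(np.asarray(p)-s.T[:3,3])); return q[:2]/q[2]
def tri(obs):
    A=0;b=0;R=[]
    for c,uv in obs:
        o,d=c.ray(uv); P=np.eye(3)-np.outer(d,d); A=A+P; b=b+P@o; R.append((P,o))
    x=np.linalg.solve(A,b); return x,[round(1e3*np.linalg.norm(P@(x-o)),1) for P,o in R]
E
python3 - <<'E'
import cv2,numpy as np
a=cv2.imread('pics/scene0.png');b=cv2.imread('pics/side0.png')
f=lambda i,x,y:cv2.resize(i[y:y+75,x:x+100],(400,300),interpolation=cv2.INTER_CUBIC)
cv2.imwrite('pics/crop.png',np.vstack([np.hstack([f(a,265,177),f(b,255,180)]),np.hstack([f(a,190,248),f(b,280,282)])]))
from h import *
S,D=Cam('scene'),Cam('side')
for n,u,v in (("tub",(300,213),(293,222)),("rack",(243,295),(328,322)),("spray",(332,280),(376,255)),("dish",(235,237),(259,277))): print(n,tri([(S,u),(D,v)]))
E
```

```text
tub (array([0.55918445, 0.17571593, 0.06024482]), [np.float64(4.2), np.float64(4.2)])
rack (array([ 0.56388962, -0.18937811,  0.03662875]), [np.float64(8.1), np.float64(8.1)])
spray (array([ 0.77220048, -0.03504657,  0.06998529]), [np.float64(0.7), np.float64(0.7)])
dish (array([0.40316081, 0.0108873 , 0.01986983]), [np.float64(1.6), np.float64(1.6)])
```

View pics/crop.png

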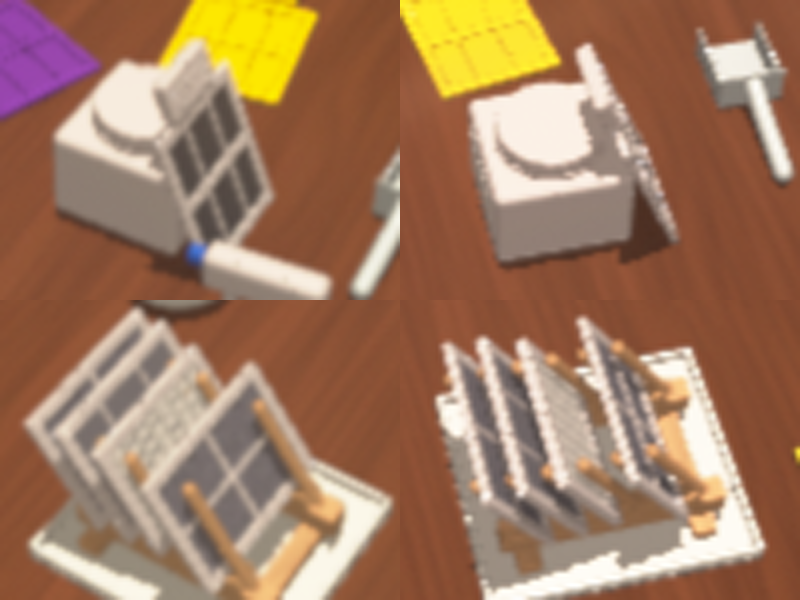

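The crop confirms it. The white screen with the block handle leans on the tub's +x face, with the handle at crop (185,80) top-left and (592,75) top-right. The wide gap in the rack is between the pleated filter and the last one, so the free slot is at rack x=+24. Next I'll look from close up with the wrist camera.

Run:
```python
from h import *
R0=np.array([[0,1,0],[1,0,0],[0,0,-1.]])
def ornt(t): # tool tilted: z=(sin t,0,-cos t)
    return None
for nm,p in (("tub",(0.56,0.17,0.42)),("rack",(0.56,-0.19,0.42))):
    best=None
    for s in (1,-1):
        R=R0*np.array([s,s,1]); q=arm.solve_ik(p,R); print(nm,s,q if q is None else np.round(q,1))
        if s==1 and q is not None or (best is None and q is not None): best=R
    arm.move_to(p,best); arm.sleep(0.2)
    c=arm.get_calibration("wrist"); im=arm.snapshot("wrist")
    np.savez(f"w_{nm}.npz",K=c["intrinsics"],T=c["cam_to_world"]); cv2.imwrite(f"pics/w_{nm}.png",im[:,:,::-1])
    print(np.round(c["cam_to_world"],3).tolist(),np.round(c["intrinsics"],1).tolist())
print(arm.current_t(), arm.current_joint_positions())
```

```text
tub 1 [11.  17.9 62.5 -0.  99.6 11. ]
tub -1 [  11.    17.9   62.5   -0.    99.6 -169. ]
[[1.0, 0.002, 0.0, 0.56], [0.002, -0.96, -0.281, 0.25], [-0.0, 0.281, -0.96, 0.59], [0.0, 0.0, 0.0, 1.0]] [[301.0, 0.0, 274.4], [0.0, 301.0, 211.4], [0.0, 0.0, 1.0]]
rack 1 [-24.5  18.5  61.6  -0.   99.9 -24.5]
rack -1 [-24.5  18.5  61.6  -0.   99.9 155.5]
[[1.0, 0.002, 0.001, 0.561], [0.002, -0.96, -0.281, -0.109], [0.001, 0.281, -0.96, 0.591], [0.0, 0.0, 0.0, 1.0]] [[301.0, 0.0, 274.4], [0.0, 301.0, 211.4], [0.0, 0.0, 1.0]]
3.9167 [-2.44479853e+01  1.84940750e+01  6.15780433e+01  2.16737645e-03
  9.99227008e+01 -2.45135794e+01]
```

View pics/w_tub.png

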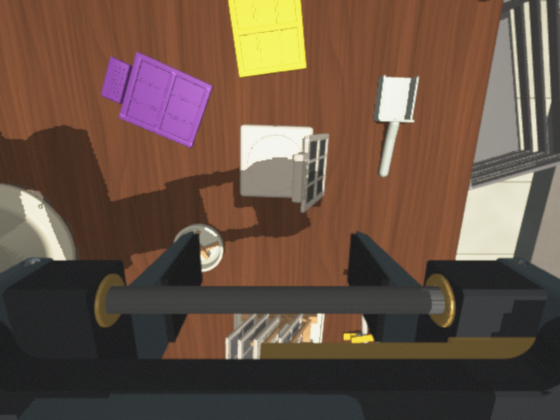

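View pics/w_rack.png

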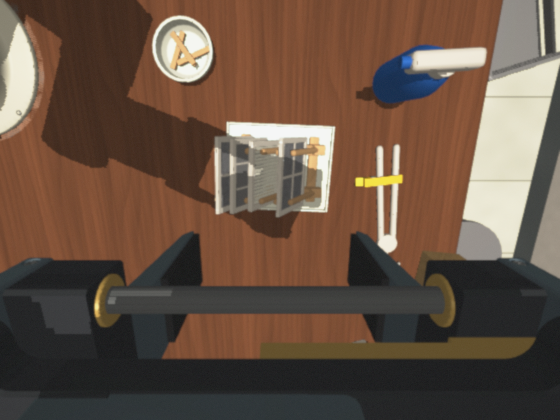

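The wrist view over the tub shows the handle at about (299,172) and the screen running to (325,140)–(310,210). The one over the rack shows the tray with corners at about (227,122), (335,127) and (328,212), the free slot to the left of the last filter at about (275,170), and the spray bottle at (410,80). I'll enlarge both for exact corners.

Run:
```python
import cv2,numpy as np
a=cv2.imread('pics/w_tub.png');b=cv2.imread('pics/w_rack.png')
def f(i,x,y,w,h,k):
    o=cv2.resize(i[y:y+h,x:x+w],None,fx=k,fy=k,interpolation=cv2.INTER_CUBIC)
    for t in range(0,w,10): cv2.putText(o,str(x+t) if t%20==0 else '',(t*k,8),0,.3,(0,255,0)); cv2.line(o,(t*k,10),(t*k,16),(0,255,0))
    for t in range(0,h,10): cv2.putText(o,str(y+t) if t%20==0 else '',(0,t*k+4),0,.3,(0,255,0)); cv2.line(o,(20,t*k),(26,t*k),(0,255,0))
    return o
o=np.hstack([f(a,230,112,110,108,3),f(b,208,112,130,108,3)]); o=cv2.resize(o,(800,int(o.shape[0]*800/o.shape[1])))
print(o.shape); cv2.imwrite('pics/crop2.png',f(a,232,114,104,106,5)[:,:]); cv2.imwrite('pics/crop3.png',f(b,206,112,132,110,6))
```

```text
(360, 800, 3)
```

View pics/crop2.png

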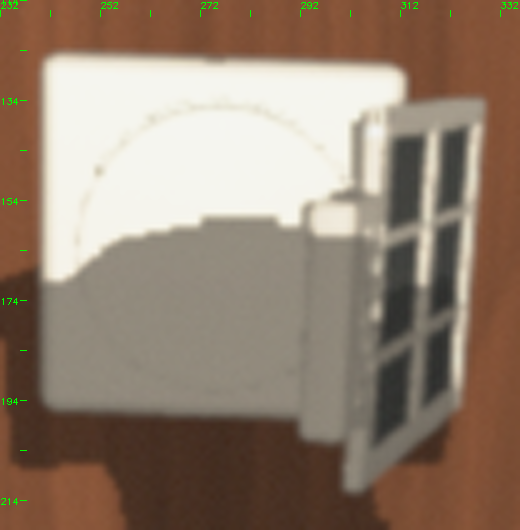

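View pics/crop3.png

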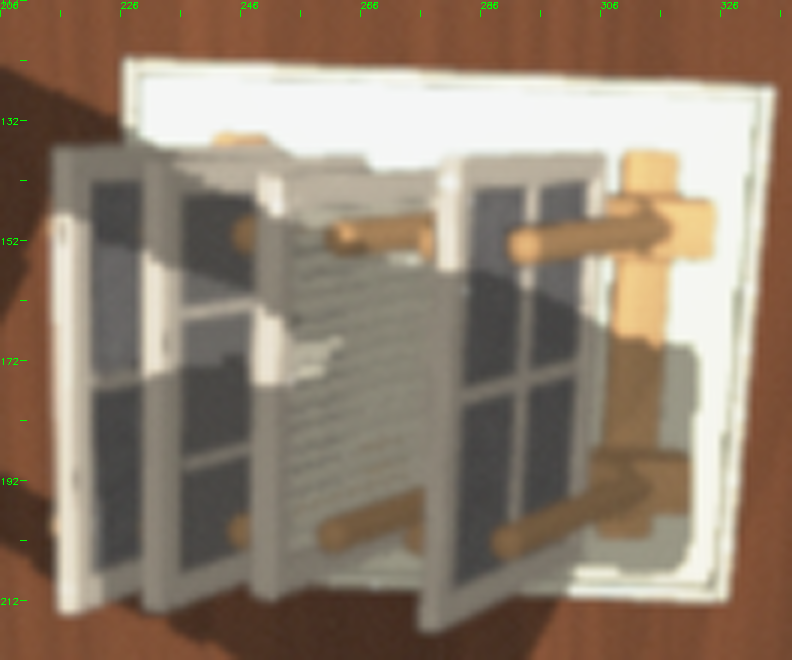

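The enlarged tub view shows the handle's top face with corners at crop (303,203), (357,203), (345,440) and (300,437). In the rack view the tray rim corners are at crop (122,58), (777,88) and (728,602). The dowel tips either side of the free slot's neighbours are at (345,233), (335,535) (x=+12) and (525,243), (510,540) (x=+60). I'll cast rays through these.

```bash
cat >> h.py <<'E'
def load(f):
    d=np.load(f); c=Cam.__new__(Cam); c.K=d["K"]; c.T=d["T"]; return c
E
python3 - <<'E'
from h import *
W=load("w_tub.npz"); f=lambda x,y:(232+x/5,114+y/5)
H=[W.plane(f(*c),z) for c,z in (((303,203),.1635),((357,203),.1687),((345,440),.1687),((300,437),.1635))]
H=np.array(H); print("handle top",H.round(4).tolist(),"mean",H.mean(0).round(4)); 
print("widths",np.linalg.norm(H[0]-H[3]),np.linalg.norm(H[1]-H[2]),"th",np.linalg.norm(H[0]-H[1]),np.linalg.norm(H[2]-H[3]))
F=[W.plane(f(*c),.1305) for c in ((365,112),(352,490))]; print("frame top",np.round(F,4).tolist(),np.linalg.norm(F[0]-F[1]))
B=[W.plane(f(*c),.002) for c in ((485,100),(458,408))]; print("frame bottom",np.round(B,4).tolist(),np.linalg.norm(B[0]-B[1]))
T=[W.plane(f(*c),.085) for c in ((43,55),(43,408),(405,65))]; print("tub",np.round(T,4).tolist(),np.linalg.norm(T[0]-T[1]),np.linalg.norm(T[0]-T[2]))
for a,b in ((H[3],H[0]),(H[2],H[1]),(F[1],F[0]),(B[1],B[0]),(T[1],T[0])):
    d=b-a; print("yaw of y-axis",np.degrees(np.arctan2(-d[0],d[1])).round(1))
W=load("w_rack.npz"); g=lambda x,y:(206+x/6,112+y/6)
C=np.array([W.plane(g(*c),.014) for c in ((122,58),(777,88),(728,602))]); print("tray",C.round(4).tolist(),np.linalg.norm(C[0]-C[1]),np.linalg.norm(C[1]-C[2]))
ctr=(C[0]+C[2])/2; ex=(C[1]-C[0])/np.linalg.norm(C[1]-C[0]); ey=(C[1]-C[2])/np.linalg.norm(C[1]-C[2]); print("center",ctr.round(4),"yaws",np.degrees(np.arctan2(ex[1],ex[0])).round(1),np.degrees(np.arctan2(-ey[0],ey[1])).round(1))
P=np.array([W.plane(g(*c),.1156) for c in ((345,233),(335,535),(525,243),(510,540))]); print("tips",P.round(4).tolist())
d=(P[0]-P[1]+P[2]-P[3])/2; e=(P[2]-P[0]+P[3]-P[1])/2; print("row dist",np.linalg.norm(d),"48?",np.linalg.norm(e),"yaws",np.degrees(np.arctan2(-d[0],d[1])).round(2),np.degrees(np.arctan2(e[1],e[0])).round(2))
# rack frame of tips from tray
yaw=np.arctan2(ex[1],ex[0]); R=np.array([[np.cos(yaw),-np.sin(yaw)],[np.sin(yaw),np.cos(yaw)]])
print("tips in rack",(R.T@(P-ctr)[:,:2].T).T.round(4).tolist())
E
```

```text
handle top [[0.586, 0.2085, 0.1635], [0.6006, 0.209, 0.1687], [0.5991, 0.1413, 0.1687], [0.5863, 0.1408, 0.1635]] mean [0.593  0.1749 0.1661]
widths 0.06763290647273212 0.06772420388350352 th 0.015536595754395541 0.013750154040352111
frame top [[0.6058, 0.2319, 0.1305], [0.6052, 0.115, 0.1305]] 0.11695192602752892
frame bottom [[0.6638, 0.2312, 0.002], [0.6593, 0.1115, 0.002]] 0.11983288103435841
tub [[0.5058, 0.2478, 0.085], [0.5023, 0.1308, 0.085], [0.6228, 0.2449, 0.085]] 0.11698419821471039 0.11700664871967537
yaw of y-axis 0.3
yaw of y-axis -1.3
yaw of y-axis -0.3
yaw of y-axis -2.2
yaw of y-axis -1.7
tray [[0.4728, -0.1064, 0.014], [0.6738, -0.1148, 0.014], [0.6672, -0.2796, 0.014]] 0.20115823642640634 0.1649372228852638
center [ 0.57  -0.193  0.014] yaws -2.4 -2.3
tips [[0.5441, -0.1502, 0.1156], [0.5408, -0.2308, 0.1156], [0.5908, -0.1526, 0.1156], [0.5883, -0.2321, 0.1156]]
row dist 0.08013785471830658 48? 0.04712400917671314 yaws -2.1 -2.29
tips in rack [[-0.0276, 0.0417], [-0.0276, -0.039], [0.0191, 0.0412], [0.02, -0.0384]]
```

The measurements match the given sizes: tray 201×165 mm, row spacing 80 mm, handle 68 mm, frame 120 mm. The rack yaw is −2.2°, the screen yaw is about −1.2°, and the grip point is at about (0.600, 0.175, 0.149). I'll grasp and lift.

```bash
cat >> h.py <<'E'
def frame(lean,yaw): # object axes x,y,z as columns
    l,w=np.radians([lean,yaw]); Rz=cv2.Rodrigues(np.array([0,0,w]))[0]; Ry=cv2.Rodrigues(np.array([0,-l,0]))[0]
    return Rz@Ry
def tool(Ro): return np.column_stack([Ro[:,1],Ro[:,0],-Ro[:,2]])
OFF=0.015 # TCP this far below handle centre
E
python3 - <<'E'
from h import *
Ro=frame(22,-1.2); Rt=tool(Ro); z=Ro[:,2]
g=np.array([.593,.1749,.1661])-.018*z; print(g)
tcp=g-OFF*z
arm.grip(.05)
arm.move_to(tcp+.10*z,Rt); arm.move_l(tcp,feed=.12); print(arm.current_force())
w=arm.grip(0.0); print(arm.current_width(),arm.current_grasp_force(),arm.current_t())
arm.move_l(tcp+np.array([.005,0,.20]),feed=.15); arm.sleep(.2)
print(arm.current_width(),arm.current_grasp_force(),arm.current_force(),arm.current_t())
E
```

```text
[0.59974144 0.17475879 0.14941069]
[-0.0300678  -0.53827816  0.63706992]
0.013614214390515038 29.99917209148407 7.8417
0.013931465973100578 29.99912738800049 [ 0.53191157 -0.54414642 -0.79709917] 9.525
```

```bash
cat >> h.py <<'E'
Rs=frame(30,-2.2)
c,s=np.cos(np.radians(-2.2)),np.sin(np.radians(-2.2))
seat=np.array([.570,-.193,.042])+np.array([[c,-s,0],[s,c,0],[0,0,1]])@np.array([.024+.0017,.0005,0])
def tcp_at(h,dx=0,dy=0): # screen bottom h above seat along slot
    return seat+Rs@np.array([dx,dy,.160-OFF+h])
E
python3 - <<'E'
from h import *
Rt=tool(Rs); print(seat)
p=tcp_at(.18); print(p,arm.solve_ik(p,Rt))
arm.move_to(p,Rt); arm.move_l(tcp_at(.10),feed=.12); arm.sleep(.3)
C=Cam("wrist"); im=arm.snapshot("wrist")[:,:,::-1]
for n in ("scene","side"): cv2.imwrite(f"pics/{n}1.png",arm.snapshot(n)[:,:,::-1])
np.savez("w_pre.npz",K=C.K,T=C.T); cv2.imwrite("pics/w_pre.png",im)
print(arm.current_t(),arm.current_width())
a=cv2.imread("pics/scene1.png");b=cv2.imread("pics/side1.png")
f=lambda i,x,y:cv2.resize(i[y:y+90,x:x+107],(400,336),interpolation=cv2.INTER_CUBIC)
w=cv2.resize(im,(352,264)); w2=cv2.resize(im[100:260,180:400],(448,264))
cv2.imwrite("pics/pre.png",np.vstack([np.hstack([w,w2]),np.hstack([f(a,190,235),f(b,280,270)])]))
E
```

```text
[ 0.59570025 -0.19348694  0.042     ]
[ 0.43332003 -0.18724892  0.32345826] [-46.00296912  -2.44653975 109.24854903  25.52616443  53.43069512
 -55.59393297]
12.3167 0.0139664538918118
```

View pics/pre.png

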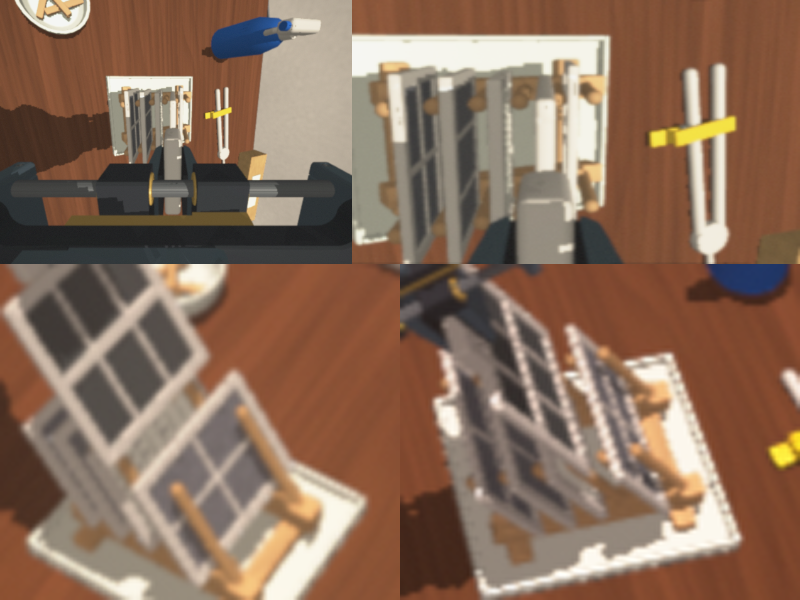

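The screen is held upright above the free slot, between the pleated filter (w2 crop x≈497) and filter_d (x≈570). I'll check the alignment to the dowels in an enlarged wrist crop, with the predicted tips marked.

Run:
```python
from h import *
W=load("w_pre.npz"); im=cv2.imread("pics/w_pre.png"); x0,y0,k=245,122,9
o=cv2.resize(im[y0:y0+66,x0:x0+80],None,fx=k,fy=k,interpolation=cv2.INTER_CUBIC)
def dot(p,c):
    u=(W.proj(p)-[x0,y0]+.5)*k-.5; cv2.circle(o,tuple(int(v) for v in u),3,c,-1); print(u.round(0),end=' ')
for j in (-2,-1,0,1,2):  # dowel ends either side of free slot, upper row
    for y in (.04,-.04):
        if j==0: continue
        d=np.array([ (abs(j)*2-1)*np.sign(j)*.012,0,0]); off=np.array([[c,-s,0],[s,c,0],[0,0,1]])@d
        dot(seat+off+Rs@[0,y,.085],(0,0,255))
print()
for x in (-.003,.003): dot(seat+Rs@[x,.06,.24],(0,255,0)) # predicted screen top corners
for x in (-.003,.003): dot(seat+Rs@[x,.06,.10],(255,0,255))
cv2.imwrite("pics/pre2.png",o)
```

```text
[-11. 376.] [   8. 1028.] [173. 363.] [179. 995.] [345. 351.] [340. 963.] [505. 340.] [490. 933.] 
[209. 336.] [303. 336.] [234. 196.] [287. 197.]
```

View pics/pre2.png

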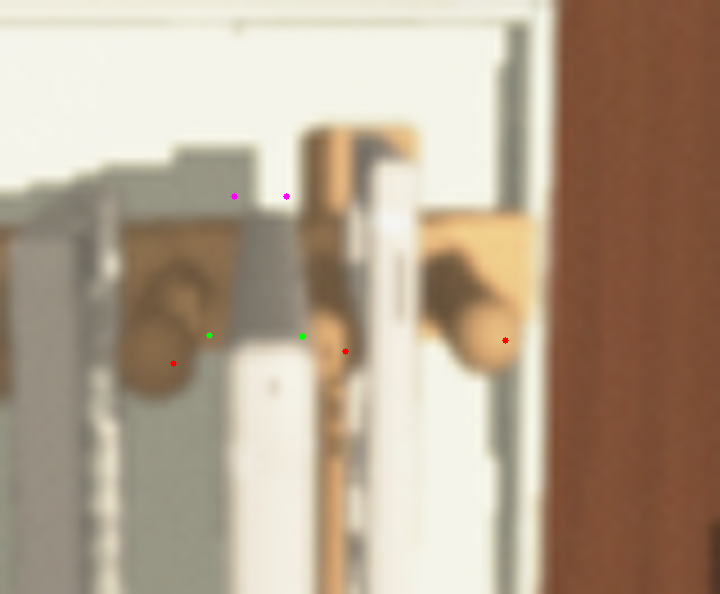

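The dowel tips are at (155,357), (327,345) and (487,337), about 18 px left of the prediction. The screen's far edge (bottom 240–297, top 230–316) is about 1 mm right of its prediction. So the screen has to shift −3.2 mm across the slot and +1.9 mm along it. I'll lower it with a force watch.

Run:
```python
from h import *
dx,dy=-.0032,.0019; z=Rs[:,2]
arm.move_l(tcp_at(.10,dx,dy),feed=.05); arm.sleep(.3); f0=np.array(arm.current_force())
def step(h,feed):
    arm.move_l(tcp_at(h,dx,dy),feed=feed); f=Rs.T@(np.array(arm.current_force())-f0); print(round(h,4),f.round(1),round(arm.current_t(),1)); return f
for h in (.088,.08,.072,.06,.04,.02,.01):
    f=step(h,.05)
    if np.abs(f).max()>8: print("STOP"); break
else:
    for h in np.arange(.008,-.0061,-.001):
        f=step(h,.03)
        if f[2]>5 or np.abs(f).max()>12: print("contact"); break
for n in ("scene","side"): cv2.imwrite(f"pics/{n}2.png",arm.snapshot(n)[:,:,::-1])
print(arm.current_t(),arm.current_width())
```

```text
0.088 [-0.9  0.1 -0.6] 13.3
0.08 [-1.1 -0.6 -0.4] 13.6
0.072 [-0.6  0.  -0.9] 13.9
0.06 [-0.7 -0.9 -0.8] 14.3
0.04 [-0.2 -0.3 -0.8] 14.8
0.02 [-0.7 -0.1 -0.5] 15.4
0.01 [ 0.4 -1.5 -0.7] 15.7
0.008 [-0.6 -0.  -0.2] 16.0
0.007 [-0.4  0.8 -0.4] 16.2
0.006 [-0.6  0.3 -0.5] 16.5
0.005 [-1.2 -0.2 -1.6] 16.7
0.004 [-1.1 -0.   0.6] 17.0
0.003 [-1.  -0.3 -0.5] 17.2
0.002 [-0.3 -0.4 -0.7] 17.5
0.001 [-0.5 -0.3  9.9] 17.7
contact
17.8167 0.013566992137848155
```

The screen slid in freely and touched the seat at the expected depth (10 N). I'll release it, retreat along the slot and check.

Run:
```python
from h import *
p=np.array(arm.current_ee_pos()); z=Rs[:,2]
arm.grip(.036); arm.sleep(.3); print(arm.current_grasp_force(),arm.current_width())
arm.move_l(p+.12*z,feed=.1); arm.move_l(p+.12*z+[-.05,0,.12],feed=.15); arm.sleep(.5)
a=arm.snapshot("scene")[:,:,::-1]; b=arm.snapshot("side")[:,:,::-1]; C=Cam("wrist"); w=arm.snapshot("wrist")[:,:,::-1]
f=lambda i,x,y:cv2.resize(i[y:y+90,x:x+107],(400,336),interpolation=cv2.INTER_CUBIC)
cv2.imwrite("pics/end.png",np.vstack([np.hstack([cv2.resize(a,(352,264)),cv2.resize(w,(448,264))]),np.hstack([f(a,190,235),f(b,280,270)])]))
print(arm.current_t(),arm.current_grasp_force(),arm.current_force())
```

```text
0.0 0.03606395732060137
21.6667 0.0 [-0.31789959 -1.18002554  1.05237119]
```

View pics/end.png

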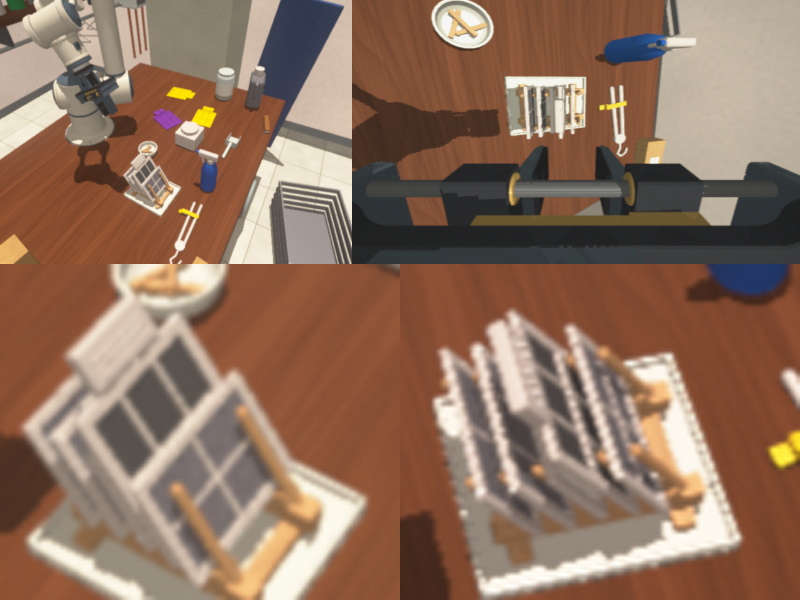

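The screen stands handle up in the free slot, parallel to its neighbours (handle at crop (115,345), lower left). The other filters, the tub, spray bottle and dish look unmoved, and the gripper is clear.

```bash
python3 -c "
from rig import arm
print(arm.sign_off())"
```

```text
the job is handed in; nothing more can be done
None
```

The lint screen is on its seat in the free slot, handle up and let go, with nothing else visibly disturbed; I handed the job in at about 22 s, and no verdict came back.

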